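# Count along the anvil rack by touch and push the anvil into the third bay

## Task

Run a fingertip along the sprung brass rail on the back of the wooden rack, starting at the end with the tall turned post, pressing the bar behind the first, the second and then the third bay (count every bay, filled or empty) and none beyond it. Then push the round steel setter anvil across the table into that third bay until no part of it sticks out past the fronts of the dividers. Slide it flat on the table, never lifting it, and leave the things around as they are.

Things in the scene. Friction and masses are not known exactly. Their poses are not given: they have to be found in the camera images.
- rack: fixed wooden rack 368 mm long, 70 deep, six bays open to front and top. Origin: footprint centre on the table; x from open front to back board, y left as seen from the front. Bay centres y = +150, +90, +30, -30, -90, -150 mm; bays 52 wide; dividers 8 thick, 30 high, rounded fronts at x = -30; bay ends at the back board, x = +20 to +40, 40 high. The bay floor is the table
- rail_mid (a point): middle of the brass rail on top of the back board, at the rack's x = +30, y = 0, 61 mm up; axes as the rack's. The rail is six sprung bars in line along y, one behind each bay at the same y: arched round bars 10 mm thick, 50 long, 10 apart, crest 61 mm above the table (flat over 16 mm, falling 6 mm to the ends), so a tip can slide along at constant height
- tall_post: turned wooden post 85 mm high, at most 20 mm thick, on a small foot, fixed on the table just beyond one end of the rack, 201 mm from the rack's centre along the rack's +y or -y and at the rack's x = +30 mm; counting starts at this end. Origin: centre of its underside; the other end has a similar post only 36 mm high
- setter_anvil: round plain steel disc, 38 mm across, 12 mm thick, loose, lying flat on the table in front of the rack. Origin: centre of its underside, z up
- brass_buckle: brass buckle 39 x 47 x 7 mm lying in the bay at the rack's left end (y = +150 mm); leave it. Origin: centre of its underside
- d_ring: metal D-ring 24 x 35 x 4 mm lying in the bay at the rack's right end (y = -150 mm); leave it. Origin: centre of its underside
- cork_block: cork sanding block 56 x 96 x 28 mm on the table to the right of the work; leave it. Origin: centre of its underside
- edge_slicker: turned wooden edge slicker 26 x 105 x 26 mm lying on the table to the left of the work; leave it. Origin: centre of its underside
- bar_1 (a joint): travel in m of the sprung bar behind the bay at the rack's y = +150 mm: 0 = up, grows as it is pressed down, 0.006 = stop; it springs back; 300 N/m after about 0.7 N of preload. It counts as pressed from 0.0015
- bar_2 (a joint): travel in m of the sprung bar behind the bay at the rack's y = +90 mm: 0 = up, grows as it is pressed down, 0.006 = stop; it springs back; 300 N/m after about 0.7 N of preload. It counts as pressed from 0.0015
- bar_3 (a joint): travel in m of the sprung bar behind the bay at the rack's y = +30 mm: 0 = up, grows as it is pressed down, 0.006 = stop; it springs back; 300 N/m after about 0.7 N of preload. It counts as pressed from 0.0015
- bar_4 (a joint): travel in m of the sprung bar behind the bay at the rack's y = -30 mm: 0 = up, grows as it is pressed down, 0.006 = stop; it springs back; 300 N/m after about 0.7 N of preload. It counts as pressed from 0.0015
- bar_5 (a joint): travel in m of the sprung bar behind the bay at the rack's y = -90 mm: 0 = up, grows as it is pressed down, 0.006 = stop; it springs back; 300 N/m after about 0.7 N of preload. It counts as pressed from 0.0015
- bar_6 (a joint): travel in m of the sprung bar behind the bay at the rack's y = -150 mm: 0 = up, grows as it is pressed down, 0.006 = stop; it springs back; 300 N/m after about 0.7 N of preload. It counts as pressed from 0.0015

How it is judged:
By the outcome, as a careful person would: the job done as asked, in the order asked, and still so for the second after the job is handed in, with the robot touching nothing.
It also fails if it takes over 59 s, if anything falls off the work surface, if the arm or the gripper's body presses on something with over 40 N, if the wrist force passes 120 N, or if a joint passes its speed limit or range.

## Robot

A 7-joint arm with a two-finger parallel gripper is mounted at the origin on a cart in front of the work surface, level with it; the furniture and walls round the work are solid. World frame = base frame: x ahead of the robot, y to its left, z up, the work surface at z = 0. Lengths are in m, angles in rad, forces in N, time in s.
With the tool pointing down it reaches from about 0.4 to 0.85 m from the base axis. Payload 10.4 kg.
Tool frame: the origin (TCP) lies midway between the tips of the shut fingers; the grasp point (between the pads) lies 19 mm behind it (robot.hold_point_z is the z of the grasp point in the tool frame, in m); z points along the fingers, x is the direction in which the jaws open and shut, and the axes are right-handed (so a half turn about z gives the same grasp; the last joint's range is limited). The gripper opens to 85 mm and grips with 20 to 120 N. Pads are 22 mm wide; open, the fingers measure 114 mm over their backs; the gripper's body (76 mm by 85 mm) begins 54 mm behind the grasp point. The pads swing forward as they close: fully open they stand 13 mm farther back than shut.
Start: joints at [1.204, 0.332, -0.065, 1.46, 0.022, 1.35, -0.088], TCP at [0.211, -0.588, 0.231] pointing down, gripper open.
Joint ranges: [-2.6, 2.6], [-0.5, 2.12], [-1.47, 1.34], [0.16, 2.42], [-1.27, 4.41], [0.06, 2.06], [-2.6, 2.6]. Speed limits (rad/s): [2.22, 2.22, 2.79, 2.79, 3.14, 3.14, 3.14].

## Interface

Orientations are given as a unit quaternion [w, x, y, z].
In Python, from rig import robot gives the robot as it stands.
- The arm moves only by the tool apply_moves, never from a script. Its argument "plan" is text: rows parted by semicolons, each of 6 numbers parted by spaces: the shift along the tool's x, y, z as a fraction of full scale, then the turn, a rotation vector about the tool's x, y, z as a fraction of full scale. A call has 1 to 8 rows; each row is the pose to reach, as a shift and turn from the pose measured when the call began, along the tool's axes at that moment; what a row does not reach only later rows make up. Full scale, the value 1, is 50 cm for a shift and 30 degrees for a turn. A row lasts 1/10 s, in which the tool goes at most 50 mm and 8.59 degrees, less where a joint would pass 70% of its speed; a pose out of reach is approached as far as the arm can. A call with a number of a shift or a turn outside -1 to 1 is refused whole. A call with a gripper value outside its range is refused whole. "hand" is the closure, from 0 (fully open) to 1 (shut), set as the call begins (left out, the last holds). The fingers move at their own pace and stop on an object; the grip force is fixed at half the most. Time passes only in rows, so rows that repeat a pose let the fingers close. It gives the time, the measured TCP pose, the force and the opening at its end, in the units of the state.
- robot.get_obs(): the state, without advancing time (a new reading comes with each control period).
- robot.get_image(name): name is "scene" or "top" or "wrist"; returns the picture (480x640x3 uint8, red, green, blue); there is no depth.
- robot.camera_info(name): a dict with "fx", "fy", "cx", "cy" (pixels), "R" (3x3) and "t" (3): a world point X has camera coordinates R X + t; the wrist camera has in their place "tool_from_camera" (4x4, takes a point from camera to tool coordinates, whose origin is the TCP and whose axes are the tool frame's). Camera axes: x right, y down, z forward; pixel columns grow to the right and rows downward; lengths in m; the calibration is good to about 2 mm. A picture is of the moment at which its call begins: read the wrist's pose just before it. camera_info takes no time and is no camera call.
- robot.job_done(): hands the job in, once; it reports no verdict.
The state is a dict: "time": time; "joints": joint angles; "dq": joint speeds; "joint_efforts": joint torques, N m; "tool_pos": TCP position; "eef_rot": TCP orientation; "contact_force": force on the tool from outside, world axes, zero at the start; "moment": the same for the moment, N m; "grip_width": finger opening in m.
Only numpy, scipy, OpenCV 4.12 (cv2) and the standard library are available. Lean on these libraries where they do the work, as an engineer would, in place of code of your own. Each camera call takes 0.05 s, during which the arm holds its last target.

## Working session

There is one attempt and no reset: what is moved stays moved. The work goes in short steps, Python scripts to look and compute and a tool call to move; the robot and the scene stay as the last step left them, time stands still between calls to the robot, and variables do not carry over. Pictures are saved under pics/ and viewed, and the job is handed in when it is done.

Besides the shell and the picture viewer there is one more tool, called after "Call:" in YAML: its name, and indented under it one key for each argument. apply_moves: Moves the arm, as the interface text tells. Its arguments: {"type":"object","properties":{"plan":{"type":"string"},"hand":{"type":"number"}},"required":["plan"]}

```bash
mkdir -p pics; ls; python3 - <<'E'
from rig import robot
import cv2
o=robot.get_obs();print({k:o[k] for k in('time','tool_pos','eef_rot','contact_force','grip_width')})
for n in("scene","top"):
    cv2.imwrite(f"pics/{n}0.png",robot.get_image(n)[:,:,::-1]);print(n,robot.camera_info(n))
print(robot.camera_info("wrist"))
E
```

```text
pics
{'time': 0.0, 'tool_pos': array([ 0.21051776, -0.58808251,  0.23053556]), 'eef_rot': array([-3.61449799e-04,  8.17650824e-01, -5.75714021e-01, -6.04521426e-04]), 'contact_force': array([-0.01755953,  0.02035661, -0.03931378]), 'grip_width': 0.08532974311422398}
scene {'fx': 494.5694008028607, 'fy': 494.5694008028607, 'cx': 319.4868014056195, 'cy': 240.01198253658333, 'R': array([[-0.61114462, -0.79141116,  0.0130627 ],
       [-0.54106521,  0.40566292, -0.73667227],
       [ 0.5777116 , -0.45728106, -0.67612376]]), 't': array([0.3250021 , 0.34177776, 1.0549685 ])}
top {'fx': 446.10379251550216, 'fy': 446.10379251550216, 'cx': 321.94999921874114, 'cy': 244.03207482594726, 'R': array([[-0.00248457, -0.99997573, -0.00650852],
       [-0.99163605,  0.00330362, -0.12902337],
       [ 0.12904174,  0.00613351, -0.99162019]]), 't': array([0.00747551, 0.56736437, 1.29158893])}
{'fx': 386.3507864866548, 'fy': 386.3507864866548, 'cx': 319.43179527316175, 'cy': 243.61618593881968, 'tool_from_camera': array([[ 9.99999936e-01,  3.39990472e-04,  1.12000729e-04,
        -1.03180335e-04],
       [-3.57942182e-04,  9.46341534e-01,  3.23168026e-01,
        -8.28674096e-02],
       [ 3.88310791e-06, -3.23168045e-01,  9.46341595e-01,
        -1.42353524e-01],
       [ 0.00000000e+00,  0.00000000e+00,  0.00000000e+00,
         1.00000000e+00]])}
```

View pics/scene0.png

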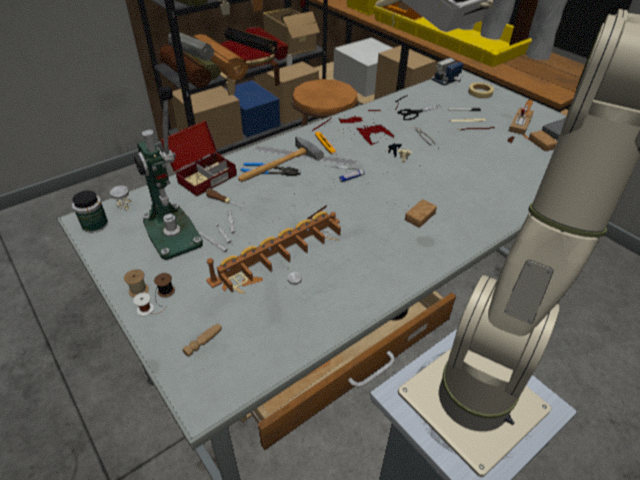

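View pics/top0.png

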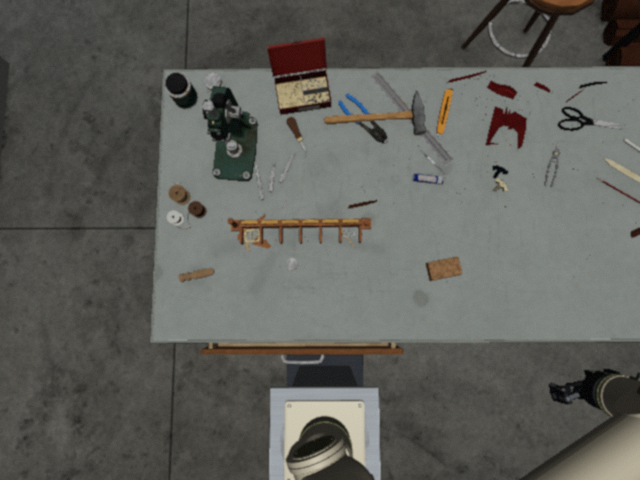

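```bash
python3 - <<'E'
import cv2
a=cv2.imread("pics/scene0.png")[190:330,190:360];b=cv2.imread("pics/top0.png")[200:290,220:400]
cv2.imwrite("pics/sz.png",cv2.resize(a,None,fx=4,fy=4,interpolation=2));cv2.imwrite("pics/tz.png",cv2.resize(b,None,fx=4.4,fy=4.4,interpolation=2))
E
```

```text
(no output)
```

View pics/sz.png

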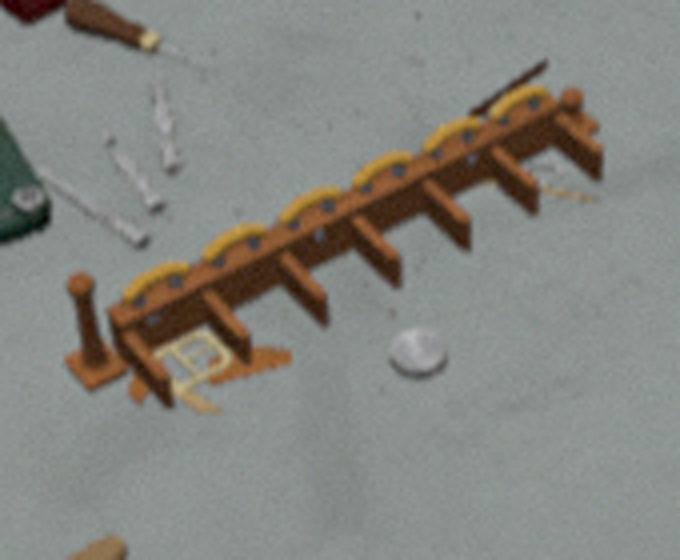

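View pics/tz.png

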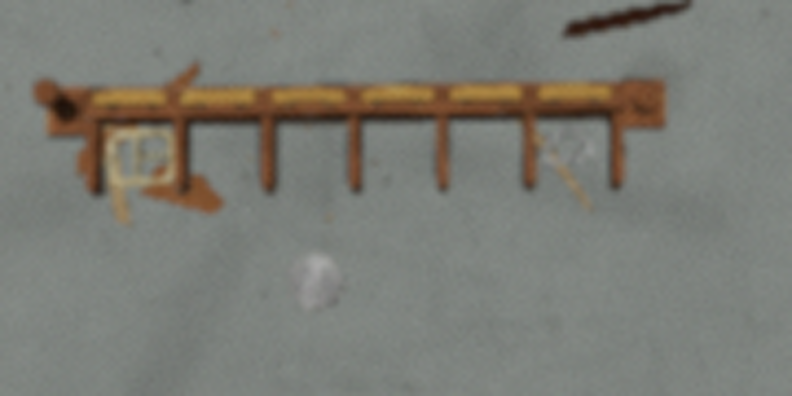

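```bash
cat > h.py <<'E'
import numpy as np,cv2
from scipy.spatial.transform import Rotation as Ro
def cam(info,obs=None):
    K=np.array([[info['fx'],0,info['cx']],[0,info['fy'],info['cy']],[0,0,1]])
    if 'R' in info: return K,np.array(info['R']).T,-np.array(info['R']).T@np.array(info['t'])
    q=obs['eef_rot'];R=Ro.from_quat([q[1],q[2],q[3],q[0]]).as_matrix();T=np.array(info['tool_from_camera'])
    return K,R@T[:3,:3],R@T[:3,3]+obs['tool_pos']
def pt(c,uv,z):
    K,R,o=c;d=R@np.linalg.solve(K,[uv[0],uv[1],1.]);return o+d*(z-o[2])/d[2]
def px(c,X):
    K,R,o=c;p=K@(R.T@(np.array(X)-o));return p[:2]/p[2]
def tool(obs,target):  # shift in plan units
    q=obs['eef_rot'];R=Ro.from_quat([q[1],q[2],q[3],q[0]]).as_matrix();return R.T@(np.array(target)-obs['tool_pos'])/0.5
E
python3 - <<'E'
from rig import robot
from h import *
for n in('top','scene'):
    im=cv2.imread(f"pics/{n}0.png");c=cam(robot.camera_info(n))
    h=cv2.cvtColor(im,cv2.COLOR_BGR2HSV);m=cv2.inRange(h,(18,120,90),(32,255,255))
    x0,y0,x1,y1=(220,200,400,290) if n=='top' else (190,190,360,330)
    k=np.zeros_like(m);k[y0:y1,x0:x1]=m[y0:y1,x0:x1]
    N,l,s,ce=cv2.connectedComponentsWithStats(k)
    for i in range(1,N):
        if s[i,4]>8: print(n,s[i],ce[i].round(1),pt(c,ce[i],.058).round(4))
    g=np.zeros_like(m);r=(280,255,305,275) if n=='top' else (282,268,306,290)
    sub=im[r[1]:r[3],r[0]:r[2]].astype(int)
    mm=((sub[:,:,2]-sub[:,:,1])>-3)&(sub.sum(2)>350) if 1 else 0
    ys,xs=np.nonzero(mm);uv=(xs.mean()+r[0],ys.mean()+r[1]);print(n,'disc',len(xs),uv,pt(c,uv,.012).round(4))
    u={'top':(220+43/4.4,200+92/4.4),'scene':(190+82/4,190+285/4)}[n];print('post top',pt(c,u,.078))
E
```

```text
top [323 219  15   4  42] [329.8 220.6] [ 0.6342 -0.0177  0.058 ]
top [343 219  15   3  40] [349.6 220.1] [ 0.6354 -0.0761  0.058 ]
top [242 221  15   3  39] [248.6 221.8] [0.6314 0.2219 0.058 ]
top [261 220  17   4  44] [269.3 221.3] [0.6328 0.1609 0.058 ]
top [283 220  15   3  31] [289.7 221.3] [0.6327 0.1006 0.058 ]
top [303 220  15   3  39] [310.1 220.9] [0.6334 0.0405 0.058 ]
top disc 129 (np.float64(291.3410852713178), np.float64(263.6821705426357)) [0.5111 0.0985 0.012 ]
post top [0.63072301 0.27346711 0.078     ]
scene [313 211  14   9  51] [318.7 214.4] [ 0.6327 -0.074   0.058 ]
scene [296 219  14  10  45] [302.3 222.8] [ 0.6309 -0.0147  0.058 ]
scene [278 228  15   9  48] [284.8 231.3] [0.6308 0.0451 0.058 ]
scene [260 237  15   9  47] [266.8 240.4] [0.6294 0.1047 0.058 ]
scene [241 246  16  10  50] [247.6 249.8] [0.6291 0.1652 0.058 ]
scene [221 256  16  10  52] [228.1 259.4] [0.6284 0.2244 0.058 ]
scene disc 106 (np.float64(294.22641509433964), np.float64(277.33962264150944)) [0.51   0.1006 0.012 ]
post top [0.63021263 0.27120071 0.078     ]
```

```bash
python3 - <<'E'
from rig import robot
from h import *
print(tool(robot.get_obs(),[.5,.12,.25]))
E
```

```text
[-1.13819961 -1.02245566 -0.03743532]
```

Call:
apply_moves:
  plan: "-0.8 -0.72 -0.03 0 0 0.63;-0.8 -0.72 -0.03 0 0 0.63;-0.8 -0.72 -0.03 0 0 0.63;-0.8 -0.72 -0.03 0 0 0.63;-0.8 -0.72 -0.03 0 0 0.63;-0.8 -0.72 -0.03 0 0 0.63;-0.8 -0.72 -0.03 0 0 0.63;-0.8 -0.72 -0.03 0 0 0.63"
  hand: 1

```text
time: 0.9
tool_pos: [0.3623, -0.2164, 0.2422]
eef_rot: [-0.0, 0.712, -0.702, -0.001]
contact_force: [0.9, 0.5, -0.1]
grip_width: 0.0002
```

```bash
python3 - <<'E'
from rig import robot
from h import *
o=robot.get_obs();print(o['time'],o['tool_pos'],o['eef_rot'],o['grip_width'],tool(o,[.5,.12,.25]))
E
```

```text
0.9 [ 0.3623459  -0.2163536   0.24222858] [-5.04981285e-05  7.11992637e-01 -7.02186739e-01 -5.14966664e-04] 0.00021953218907378344 [-0.6688371  -0.28460035 -0.01519031]
```

Call:
apply_moves:
  plan: "-0.67 -0.28 -0.015 0 0 0;-0.67 -0.28 -0.015 0 0 0;-0.67 -0.28 -0.015 0 0 0;-0.67 -0.28 -0.015 0 0 0;-0.67 -0.28 -0.015 0 0 0;-0.67 -0.28 -0.015 0 0 0;-0.67 -0.28 -0.015 0 0 0;-0.67 -0.28 -0.015 0 0 0"

```text
time: 1.7
tool_pos: [0.4979, 0.1259, 0.2499]
eef_rot: [-0.001, 0.714, -0.7, -0.001]
contact_force: [0.4, 0.0, -0.7]
grip_width: 0.0003
```

```bash
python3 - <<'E'
from rig import robot
from h import *
import pickle
o=robot.get_obs();print(o['time'],o['tool_pos'],o['eef_rot'],o['dq'].round(3))
im=robot.get_image("wrist")[:,:,::-1];cv2.imwrite("pics/w1.png",im);pickle.dump(o,open('o1.pkl','wb'))
E
```

```text
1.7 [0.49785863 0.12592083 0.24991575] [-0.00102552  0.71394271 -0.7002019  -0.00143306] [-0.223  0.221 -0.036 -0.174  0.182  0.059 -0.299]
```

View pics/w1.png

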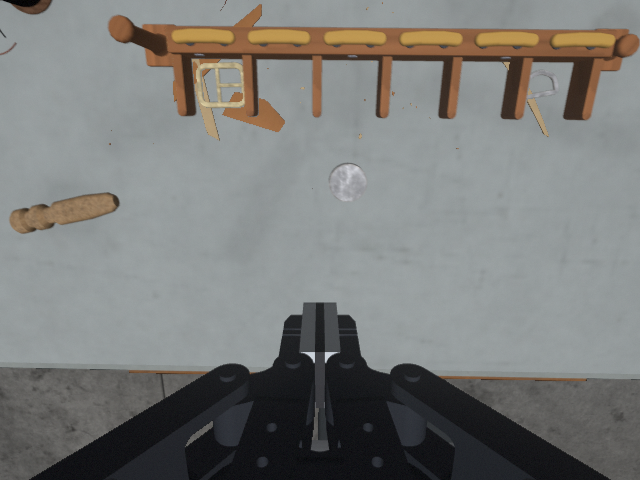

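```bash
cat > meas.py <<'E'
from rig import robot
from h import *
import sys
o=robot.get_obs();print(o['time'],o['tool_pos'],o['eef_rot'],abs(o['dq']).max())
im=robot.get_image("wrist")[:,:,::-1].copy();cv2.imwrite(sys.argv[1],im)
c=cam(robot.camera_info("wrist"),o)
h=cv2.cvtColor(im,cv2.COLOR_BGR2HSV);m=cv2.inRange(h,(16,130,110),(32,255,255));m[100:]=0
m=cv2.morphologyEx(m,cv2.MORPH_CLOSE,np.ones((5,5)))
N,l,s,ce=cv2.connectedComponentsWithStats(m)
P=[]
for i in range(1,N):
    if s[i,4]>250: P.append(pt(c,ce[i],.056));print(s[i],ce[i].round(1),P[-1].round(4))
P=np.array(P)
if len(P)>2:
    P=P[np.argsort(-P[:,1])];y=np.polyfit(P[:,1],P[:,0],1);print('slope',y[0],np.diff(P[:,1]).round(4))
g=cv2.cvtColor(im,cv2.COLOR_BGR2GRAY);
g=cv2.GaussianBlur(im,(5,5),0).astype(int);r=(g[:,:,2]-g[:,:,1]>-5)&(g.sum(2)>330)&(abs(g[:,:,2]-g[:,:,0])<25)
r=r.astype(np.uint8)*255;r=cv2.morphologyEx(r,cv2.MORPH_OPEN,np.ones((5,5)))
N,l,s,ce=cv2.connectedComponentsWithStats(r)
for i in range(1,N):
    if 500<s[i,4]<3000: print('disc?',s[i],ce[i].round(1),pt(c,ce[i],.012).round(4), 'w',(pt(c,(s[i,0]+s[i,2],ce[i][1]),.012)-pt(c,(s[i,0],ce[i][1]),.012)).round(4))
E
python3 meas.py pics/w2.png
```

```text
1.75 [0.49790372 0.12595043 0.24967591] [-0.00087672  0.71406999 -0.7000719  -0.00161673] 0.10060290319563434
[173  29  64  15 848] [204.   36.1] [0.6343 0.219  0.056 ]
[249  30  63  16 837] [280.1  36.9] [0.6349 0.1599 0.056 ]
[325  31  63  16 842] [356.2  37.8] [0.6354 0.1008 0.056 ]
[401  31  63  16 833] [432.2  38.3] [0.6362 0.0417 0.056 ]
[477  32  64  16 837] [508.3  39.1] [ 0.6369 -0.0174  0.056 ]
[553  33  64  16 841] [584.7  40. ] [ 0.6374 -0.0768  0.056 ]
slope -0.010789462855992608 [-0.0591 -0.0591 -0.059  -0.0592 -0.0593]
disc? [ 329  163   40   40 1272] [348.6 182.5] [0.515  0.0983 0.012 ] w [ 0.0008 -0.0394  0.    ]
```

```bash
python3 - <<'E'
from rig import robot
from h import *
o=robot.get_obs()
for t in([.6325,.215,.09],[.6325,.215,.068]):print(tool(o,t).round(4))
E
```

```text
[-0.1774 -0.2739  0.3189]
[-0.1773 -0.2739  0.3629]
```

Call:
apply_moves:
  plan: "-0.177 -0.274 0.15 0 0 0;-0.177 -0.274 0.15 0 0 0;-0.177 -0.274 0.15 0 0 0;-0.177 -0.274 0.15 0 0 0;-0.177 -0.274 0.319 0 0 0;-0.177 -0.274 0.319 0 0 0;-0.177 -0.274 0.319 0 0 0;-0.177 -0.274 0.319 0 0 0"

```text
time: 2.6
tool_pos: [0.6328, 0.2136, 0.0907]
eef_rot: [0.0, 0.713, -0.701, -0.001]
contact_force: [-0.1, 0.8, 0.6]
grip_width: -0.0002
```

```bash
python3 meas.py pics/w3.png;python3 - <<'E'
from rig import robot
from h import *
o=robot.get_obs()
for t in([.6325,.215,.0568],[.633,.158,.0568],[.634,.104,.0568],[.634,.104,.09]):print(tool(o,t).round(4))
cv2.imwrite("pics/s3.png",cv2.resize(robot.get_image("scene")[150:330,170:390,::-1],None,fx=3.3,fy=3.3))
E
```

```text
2.6 [0.63276147 0.2135866  0.09074117] [ 8.01922553e-05  7.13238570e-01 -7.00919928e-01 -1.41067505e-03] 0.03744546877592624
disc? [ 338    0   39  116 2768] [357.   56.4] [0.7429 0.1962 0.012 ] w [ 0.0004 -0.0202  0.    ]
disc? [ 402    0   36   65 1611] [420.2  31.6] [0.7549 0.1646 0.012 ] w [ 0.0003 -0.0183  0.    ]
[-0.0013  0.0021  0.0708]
[0.1127 0.0031 0.0705]
[0.2207 0.003  0.0702]
[0.2205 0.003  0.0038]
```

View pics/w3.png

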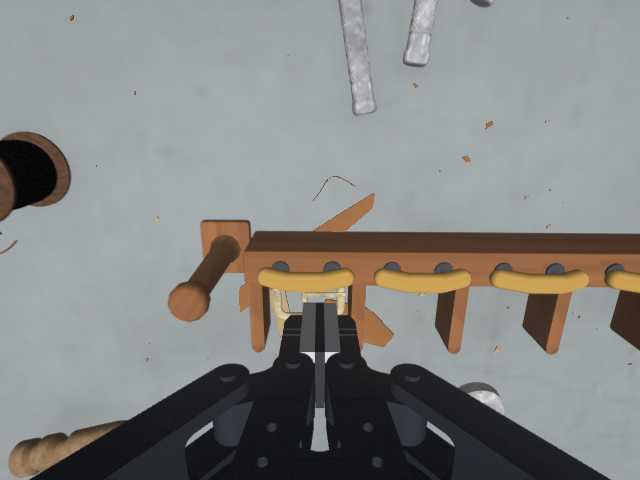

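View pics/s3.png

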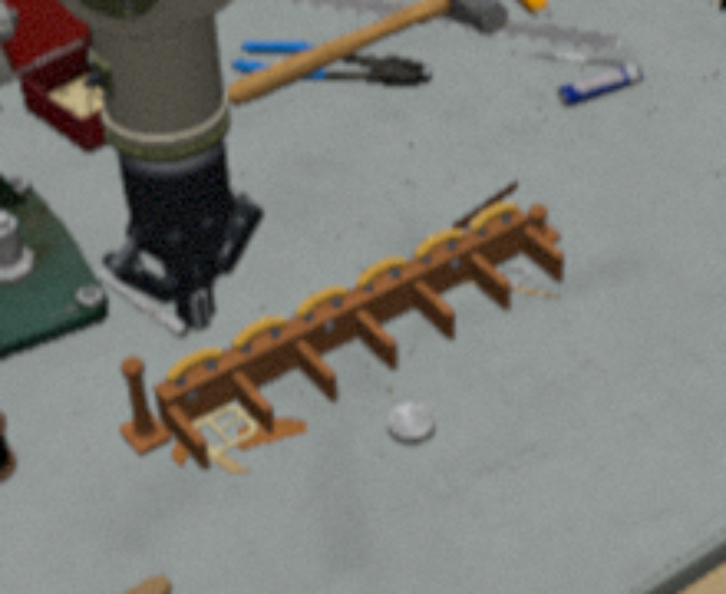

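```bash
python3 - <<'E'
from rig import robot
from h import *
o=robot.get_obs();c=cam(robot.camera_info("wrist"),o)
im=cv2.imread("pics/w3.png");h=cv2.cvtColor(im,cv2.COLOR_BGR2HSV);m=cv2.inRange(h,(16,130,110),(32,255,255));m[:262]=0;m[296:]=0
N,l,s,ce=cv2.connectedComponentsWithStats(m)
for i in range(1,N):
    if s[i,4]>300:print(s[i],ce[i].round(1),[pt(c,(ce[i][0],ce[i][1]),z).round(4) for z in(.053,.056)])
print(px(c,o['tool_pos']))
E
```

```text
[ 257  268   97   24 1720] [305.2 280. ] [array([0.6346, 0.2221, 0.053 ]), array([0.636, 0.222, 0.056])]
[ 374  269   97   24 1713] [422.6 280.9] [array([0.6353, 0.1616, 0.053 ]), array([0.6366, 0.1625, 0.056 ])]
[ 491  270   98   24 1744] [539.7 282. ] [array([0.6359, 0.1014, 0.053 ]), array([0.6372, 0.1032, 0.056 ])]
[608 271  32  22 556] [624.7 281.1] [array([0.6372, 0.0579, 0.053 ]), array([0.6385, 0.0605, 0.056 ])]
[319.36857531 321.13605926]
```

Call:
apply_moves:
  plan: "-0.008 -0.003 0.04 0 0 0;-0.008 -0.003 0.06 0 0 0;-0.008 -0.003 0.068 0 0 0;-0.008 -0.003 0.068 0 0 0;-0.008 -0.003 0.068 0 0 0"

```text
time: 3.2
tool_pos: [0.6353, 0.2188, 0.0591]
eef_rot: [-0.002, 0.713, -0.701, -0.001]
contact_force: [-0.9, 0.3, 1.5]
grip_width: 0.0002
```

Call:
apply_moves:
  plan: "0 0 0.006 0 0 0;0 0 0.006 0 0 0;0 0 0.006 0 0 0"

```text
time: 3.5
tool_pos: [0.6355, 0.2188, 0.0564]
eef_rot: [-0.002, 0.713, -0.701, -0.0]
contact_force: [0.3, -0.3, 2.1]
grip_width: 0.0
```

Call:
apply_moves:
  plan: "0.02 0 0 0 0 0;0.04 0 0 0 0 0;0.06 0 0 0 0 0;0.08 0 0 0 0 0;0.1 0 0 0 0 0;0.115 0 0 0 0 0;0.115 0 0 0 0 0"

```text
time: 4.2
tool_pos: [0.637, 0.1592, 0.0562]
eef_rot: [-0.002, 0.713, -0.702, 0.0]
contact_force: [-0.2, -2.1, 2.8]
grip_width: -0.0002
```

Call:
apply_moves:
  plan: "0.02 0.001 0 0 0 0;0.04 0.002 0 0 0 0;0.06 0.003 0 0 0 0;0.08 0.003 0 0 0 0;0.1 0.003 0 0 0 0;0.108 0.003 0 0 0 0;0.108 0.003 0 0 0 0"

```text
time: 4.9
tool_pos: [0.6365, 0.1038, 0.0562]
eef_rot: [-0.001, 0.712, -0.702, 0.0]
contact_force: [0.4, -1.4, 3.4]
grip_width: -0.0005
```

```bash
python3 - <<'E'
from rig import robot
from h import *
o=robot.get_obs();print(o['contact_force'],o['tool_pos'])
cv2.imwrite("pics/w4.png",robot.get_image("wrist")[:,:,::-1])
E
```

```text
[ 0.38877403 -1.42930619  3.42971383] [0.63654307 0.10378109 0.05615237]
```

View pics/w4.png

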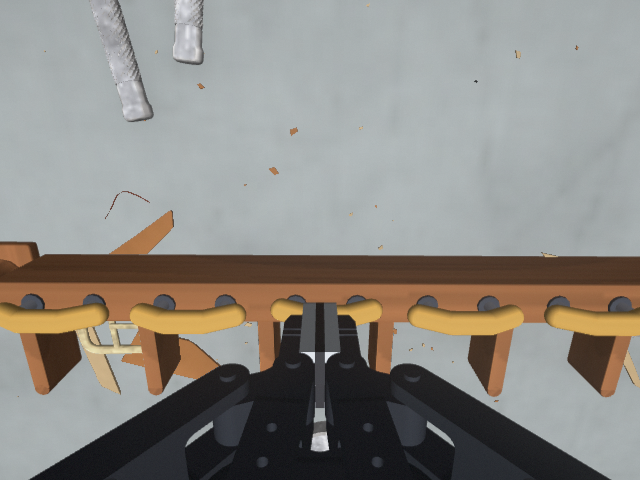

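Call:
apply_moves:
  plan: "0 0 -0.1 0 0 0;0 0 -0.13 0 0 0;0.008 0.2 -0.13 0 0 0;0.008 0.36 -0.13 0 0 0;0.008 0.36 -0.13 0 0 0;0.008 0.36 -0.13 0 0 0;0.008 0.36 -0.13 0 0 0;0.008 0.36 -0.13 0 0 0"

```text
time: 5.75
tool_pos: [0.4566, 0.0973, 0.1211]
eef_rot: [-0.001, 0.712, -0.702, 0.001]
contact_force: [0.7, -0.4, 0.3]
grip_width: -0.0002
```

```bash
python3 meas.py pics/w5.png
```

```text
5.75 [0.45659672 0.09728143 0.12110553] [-0.00122956  0.71233329 -0.701839    0.00134023] 0.04000969554309021
disc? [ 289  122   61   62 2973] [319.  152.8] [0.5151 0.0984 0.012 ] w [ 0.0006 -0.0389  0.    ]
```

View pics/w5.png

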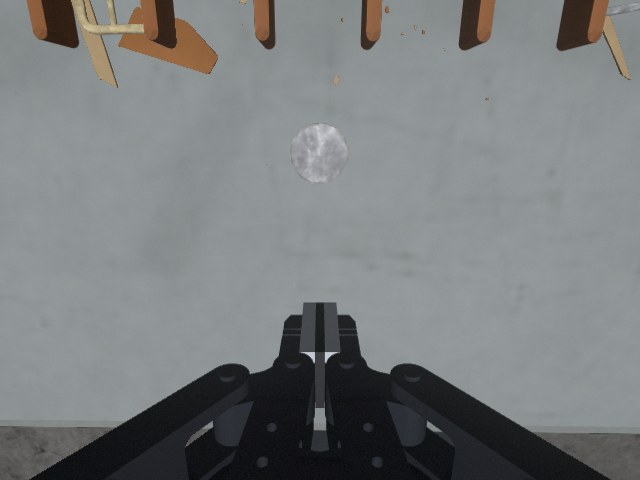

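```bash
python3 - <<'E'
from rig import robot
from h import *
o=robot.get_obs();c=cam(robot.camera_info("wrist"),o)
for p in((264,40),(371,37),(154,40),(482,37)):print(pt(c,p,.03).round(4))
for p in((263,48),(368,44)):print(pt(c,p,.0).round(4))
for t in([.4566,.0985,.006],[.46,.0985,.006],[.567,.102,.006]):print(tool(o,t).round(4))
E
```

```text
[0.5766 0.1294 0.03  ]
[0.579  0.0715 0.03  ]
[0.5758 0.189  0.03  ]
[0.5798 0.0115 0.03  ]
[0.577  0.1341 0.    ]
[0.5802 0.0696 0.    ]
[-0.0018  0.0019  0.2302]
[-0.0017 -0.0049  0.2302]
[-0.0055 -0.219   0.231 ]
```

Call:
apply_moves:
  plan: "-0.003 0.003 0.1 0 0 0;-0.003 0.003 0.18 0 0 0;-0.003 0.003 0.22 0 0 0;-0.003 0.003 0.23 0 0 0;-0.003 0.003 0.23 0 0 0;-0.003 0.003 0.23 0 0 0"
  hand: 0.83

```text
time: 6.4
tool_pos: [0.4573, 0.0996, 0.0071]
eef_rot: [-0.002, 0.712, -0.702, 0.001]
contact_force: [1.1, 0.5, -0.2]
grip_width: 0.0146
```

```bash
python3 meas.py pics/w6.png
```

```text
6.4 [0.45725317 0.09962329 0.00714998] [-0.00235162  0.71227729 -0.70189318  0.00122088] 0.01963503634742097
```

View pics/w6.png

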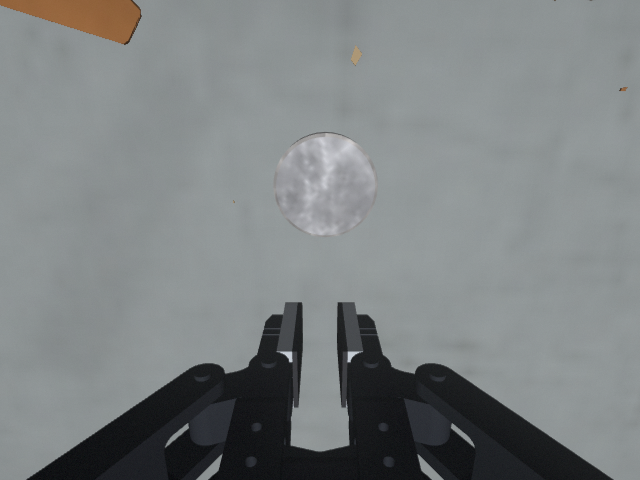

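Call:
apply_moves:
  plan: "0.003 -0.01 0.004 0 0 0;0.003 -0.03 0.004 0 0 0;0.003 -0.045 0.004 0 0 0;0.003 -0.06 0.004 0 0 0;0.002 -0.075 0.004 0 0 0;0.002 -0.09 0.004 0 0 0;0.002 -0.105 0.004 0 0 0;0.001 -0.12 0.004 0 0 0"

```text
time: 7.25
tool_pos: [0.5179, 0.0998, 0.0056]
eef_rot: [-0.002, 0.712, -0.702, 0.001]
contact_force: [-1.4, -0.5, 0.9]
grip_width: 0.0146
```

```bash
python3 meas.py pics/w7.png
```

```text
7.25 [0.51785888 0.09980272 0.00555835] [-0.00233419  0.71221659 -0.70195442  0.00143795] 0.18886982886224998
```

View pics/w7.png

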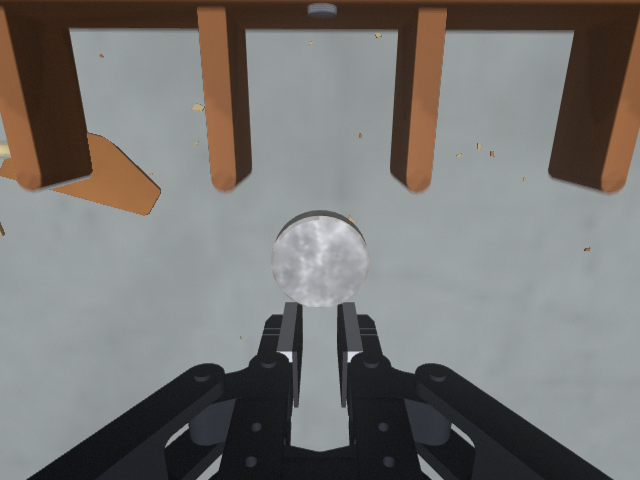

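```bash
python3 - <<'E'
from rig import robot
from h import *
o=robot.get_obs();c=cam(robot.camera_info("wrist"),o);print(o['tool_pos'])
for p,z in(((320,262),.012),((320,307),.012),((223,190),.03),((418,192),.03),((320,29),.0)):print(pt(c,p,z).round(4))
E
```

```text
[0.51905375 0.09988607 0.00575926]
[0.548  0.1001 0.012 ]
[0.5289 0.0998 0.012 ]
[0.5784 0.1305 0.03  ]
[0.5786 0.0701 0.03  ]
[0.6287 0.1013 0.    ]
```

Call:
apply_moves:
  plan: "0 -0.02 0 0 0 0;0 -0.04 0 0 0 0;0 -0.06 0 0 0 0;0 -0.075 0 0 0 0;0 -0.09 0 0 0 0;0 -0.1 0 0 0 0;0 -0.108 0 0 0 0;0 -0.108 0 0 0 0"

```text
time: 8.1
tool_pos: [0.5736, 0.1007, 0.0062]
eef_rot: [-0.003, 0.712, -0.702, 0.002]
contact_force: [0.1, 0.4, 1.0]
grip_width: 0.0145
```

```bash
python3 meas.py pics/w8.png
```

```text
8.1 [0.57357995 0.10071664 0.00619491] [-0.0031758   0.71205303 -0.70211619  0.00180391] 0.01368383850962296
```

View pics/w8.png

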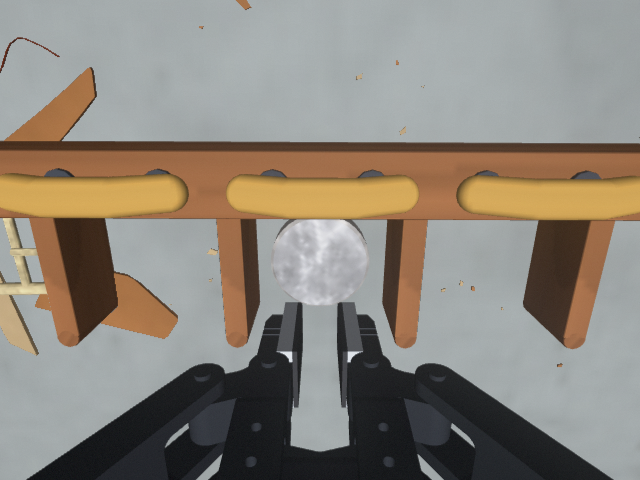

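```bash
python3 - <<'E'
from rig import robot
from h import *
o=robot.get_obs();c=cam(robot.camera_info("wrist"),o);print(o['tool_pos'])
for p,z in(((320,305),.012),((237,347),.03),((405,348),.03)):print(pt(c,p,z).round(4))
E
```

```text
[0.57330349 0.10070722 0.00619455]
[0.5838 0.1006 0.012 ]
[0.5761 0.1301 0.03  ]
[0.5766 0.0701 0.03  ]
```

Call:
apply_moves:
  plan: "0 -0.003 0 0 0 0;0 -0.006 0 0 0 0;0 -0.006 0 0 0 0"

```text
time: 8.45
tool_pos: [0.5763, 0.1008, 0.0062]
eef_rot: [-0.003, 0.712, -0.702, 0.002]
contact_force: [-0.8, 0.0, -0.4]
grip_width: 0.0146
```

Call:
apply_moves:
  plan: "0 0.03 0 0 0 0;0 0.1 0 0 0 0;0 0.15 0 0 0 0;0 0.16 -0.1 0 0 0;0 0.16 -0.2 0 0 0;0 0.16 -0.3 0 0 0;0 0.16 -0.3 0 0 0;0 0.16 -0.3 0 0 0"

```text
time: 9.25
tool_pos: [0.4961, 0.0992, 0.1569]
eef_rot: [-0.004, 0.712, -0.702, 0.003]
contact_force: [0.6, -1.0, -0.9]
grip_width: 0.0147
```

```bash
python3 meas.py pics/w9.png; python3 - <<'E'
from rig import robot
from h import *
cv2.imwrite("pics/s9.png",cv2.resize(robot.get_image("scene")[150:330,170:390,::-1],None,fx=3.3,fy=3.3))
E
```

```text
9.25 [0.49606329 0.09916448 0.1568656 ] [-0.00387261  0.71192889 -0.70223372  0.00317244] 0.04320759423632878
[  64    0   89   17 1282] [108.3   6.9] [0.6332 0.218  0.056 ]
[ 171    0   88   18 1342] [214.3   7.3] [0.6338 0.1593 0.056 ]
[ 277    0   88   19 1364] [320.5   7.4] [0.6345 0.1005 0.056 ]
[ 383    0   88   19 1402] [426.5   7.6] [0.6352 0.0419 0.056 ]
[ 489    0   88   19 1434] [532.4   7.8] [ 0.636  -0.0167  0.056 ]
[595   0  45  18 743] [617.    8.1] [ 0.6365 -0.0635  0.056 ]
slope -0.012006723900214818 [-0.0586 -0.0588 -0.0586 -0.0586 -0.0468]
disc? [ 291   44   57   63 2877] [319.2  74.8] [0.6043 0.1009 0.012 ] w [ 0.0005 -0.0391  0.    ]
disc? [557  54  39  39 685] [578.2  73.2] [ 0.6078 -0.0765  0.012 ] w [ 0.0004 -0.0267  0.    ]
```

View pics/w9.png

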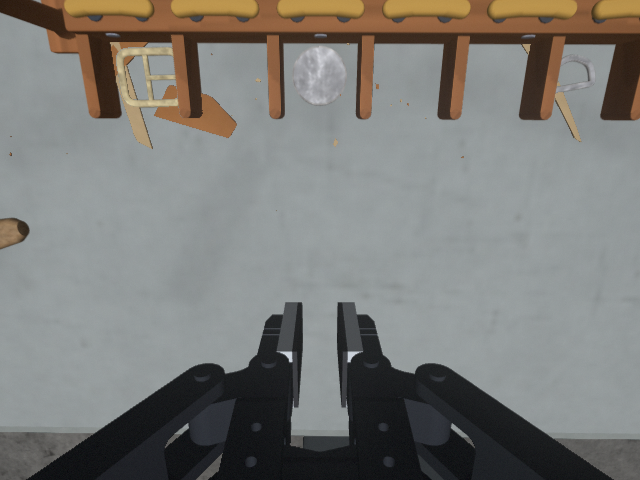

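View pics/s9.png

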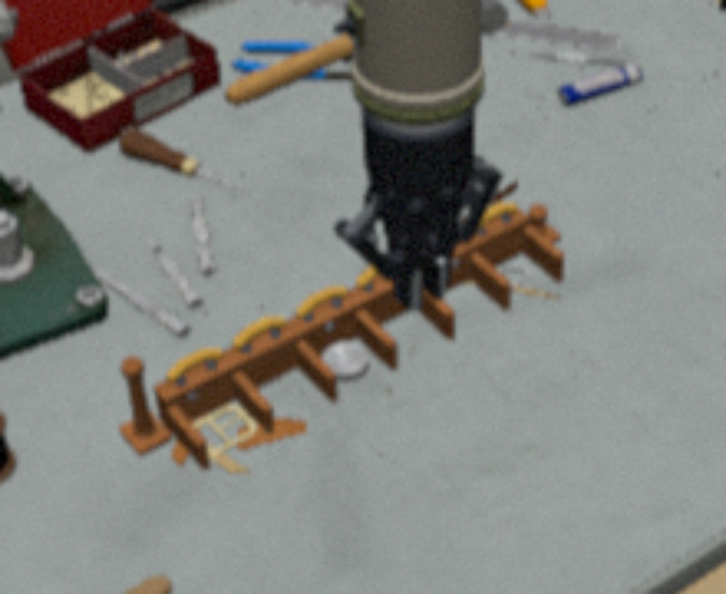

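```bash
python3 - <<'E'
from rig import robot
from h import *
o=robot.get_obs();c=cam(robot.camera_info("wrist"),o)
for p,z in(((320,107),.012),((275,118),.03),((365,118),.03)):print(pt(c,p,z).round(4))
print(robot.job_done())
E
```

```text
[0.5815 0.0999 0.012 ]
[0.574  0.1295 0.03  ]
[0.5748 0.0702 0.03  ]
the job is handed in; nothing more can be done
None
```

I pressed the first three bars in order and pushed the setter anvil into the third bay. I handed the job in at about 9.4 s, with the gripper clear of everything.

- **Rail:** the tall post is at the rack's +y end, so I counted from there. I slid the shut fingertips along the rail in one stroke over the bars at y = +150, +90 and +30 mm. The tip stayed about 56 mm up, roughly 4.6 mm of travel, with 2–3.4 N on the tool. I lifted off at the middle of the third bar, so the tip never reached the fourth.
- **Anvil:** I slid it flat on the table into the third bay with the fingers slightly apart.
- **Last check:** the final wrist picture shows the anvil between the dividers with its near edge about 7 mm behind their fronts. The buckle and D-ring are still in their bays, and nothing near the rack looks disturbed. I did not look again at the cork block, which was out of view.
- **Disagreements:** position readings along x differed by 2–5 mm between views. I compared the anvil edge and the divider fronts within the same picture, and that gave 5–7.5 mm inside each time. The bars' travel was judged from tip height and force, not read directly.

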